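# Lock the stirrer coupling on a reaction vessel

## Robot

A 7-joint arm with a two-finger parallel gripper is mounted at the origin on the work surface. World frame = base frame: x ahead of the robot, y to its left, z up, the work surface at z = 0. Lengths are in m, angles in rad, forces in N, time in s.
With the tool pointing down it reaches from about 0.35 to 0.9 m from the base axis. Payload 8.1 kg.
Tool frame: the origin (TCP) lies between the finger pads; the fingertips stand 25 mm ahead of it and the grasp point (between the pads) lies 6 mm ahead of it; z points along the fingers, y is the direction in which the jaws open and shut (so a half turn about z gives the same grasp; the last joint's range is limited). The gripper opens to 92 mm and grips with 3 to 60 N. Pads are 19 mm wide; open, the fingers measure 130 mm over their backs; the gripper's body (75 mm by 190 mm) begins 47 mm behind the grasp point.
Start: joints at [1.199, 0.434, 0.025, 1.573, -0.012, 1.134, -0.075], TCP at [0.166, -0.603, 0.252] pointing down, gripper open.
Joint ranges: [-2.62, 2.62], [-0.44, 2.09], [-1.27, 1.32], [0.08, 2.57], [-1.32, 4.46], [0.12, 2], [-2.74, 2.74]. Speed limits (rad/s): [2.22, 2.22, 3.01, 3.01, 3.14, 3.14, 3.14].

## Interface

Orientations are given as a rotation vector (axis times angle).
In Python, from cell import * gives the robot as it stands.
- The arm moves only by the shell command python3 -m jog 'ROWS' [FORCE]. ROWS is JSON, one flat list of numbers, 5 for each row, row after row: the finger opening in mm, from 0 to 91.8, then the shift along the tool's x, y, z in units of 40 mm (1.0 is 40 mm), then the turn about the tool's z in units of 6 degrees (1.0 is 6 degrees). A call has 1 to 20 rows; each row shifts and turns the pose as measured when the row begins, along the tool's axes as they then stand; what a row does not reach is not made up. A row lasts 1/12 s, in which the tool goes at most 41.7 mm and 7.16 degrees, less where a joint would pass 70% of its speed; a pose out of reach is approached as far as the arm can. A call is refused whole if a number of a shift passes 1 or a number of a turn 1, either way. A call with a gripper value outside its range is refused whole. The fingers move at their own pace and stop on an object; FORCE is the grip in N (left out, the last holds). Time passes only in rows, so rows that do not move let the fingers close. It gives the time, the measured TCP pose, the force and the opening at its end, in the units of the state.
- observe(): the state, without advancing time (a new reading comes with each control period).
- get_image(name): name is "scene" or "top" or "wrist"; returns the picture (480x640x3 uint8, red, green, blue); there is no depth.
- camera_params(name): a dict with "intrinsics" (3x3 intrinsics, pixels), "xyz" and "orientation" of the camera in the world. Camera axes: x right, y down, z forward; pixel columns grow to the right and rows downward; lengths in m; the calibration is good to about 2 mm. A picture is of the moment at which its call begins: read the wrist's pose just before it. camera_params takes no time and is no camera call; for the wrist camera it gives the pose at the moment of the call.
- sign_off(): hands the job in, once; it reports no verdict.
The state is a dict: "clock": time; "joints": joint angles; "dq": joint speeds; "joint_efforts": joint torques, N m; "position": TCP position; "ee_rot": TCP orientation; "force": force on the tool from outside, world axes, zero at the start; "ft_torque": the same for the moment, N m; "width": opening from 0.0 (shut) to 1.0 (fully open).
Only numpy, scipy, OpenCV 4.12 (cv2) and the standard library are available. Lean on these libraries where they do the work, as an engineer would, in place of code of your own. Each camera call takes 0.05 s, during which the arm holds its last target. There are 200 camera calls.

## Task

Lock the stirrer coupling on top of the round steel reaction vessel: pull its ribbed spring sleeve straight up, turn it anticlockwise (seen from above) so that the nose at its foot passes over the raised stop on the flange, then let it spring down fully home on the other side of the stop. Leave the smaller ribbed sleeve on the rectangular gas manifold alone.

Things in the scene. Friction and masses are not known exactly. Their poses are not given: they have to be found in the camera images.
- sleeve_grip (a point): Large ribbed grey upright sleeve, 44 mm diameter, 60 mm tall, centred on the lid of the fixed round steel vessel (212 mm). Point on its axis, 40 mm above its foot: grip here from above, on any two opposite sides. Moves with it; x axis towards the nose, 17 mm long, at its foot. A shaft end stands 9 mm above its top; the stop, beside it 27 to 41 mm from the axis, tops out 28 mm below this point.
- sleeve_lift (a joint): Lift of the large sleeve, m: 0 fully down, 0.025 upper end stop. A spring and its weight press it down: about 8 N at 0, 15 N at 0.020. The nose clears the raised stop from 0.012 upwards; 0.018 is a good height for turning. Let go, it springs down by itself unless its nose is over the stop.
- sleeve_turn (a joint): Turn of the large sleeve, rad, positive anticlockwise seen from above: starts unlocked at 0 to 0.14; end stop at 1.31 (75 degrees). While down, the raised stop blocks it at about 0.17; lifted, it turns freely (0.02 N m). From about 1.05 (60 degrees) it can drop down beyond the stop, which is the locked position; aim for 1.2.
- small_sleeve_grip (a point): Smaller ribbed sleeve, 28 mm diameter, 45 mm tall, centred on top of the rectangular aluminium gas manifold (100 x 150 x 75 mm, fixed to the bench). The point is on its axis, 15 mm below its top, 117 mm above the bench. Not to be operated.
Not all that is in view belongs to the job. Of the things shaped like the part that bears sleeve_grip, the bare steel one is meant.

How it is judged:
By the outcome, as a careful person would: the job done as asked, in the order asked, and still so for the second after the job is handed in, with the robot touching nothing.
It also fails if it takes over 32 s, if anything falls off the work surface, if the arm or the gripper's body presses on something with over 40 N, if the wrist force passes 120 N, or if a joint passes its speed limit or range.

## Working session

There is one attempt and no reset: what is moved stays moved. The work goes in short steps, Python scripts to look and compute and a shell command to move; the robot and the scene stay as the last step left them, time stands still between calls to the robot, and variables do not carry over. Pictures are saved under pics/ and viewed, about 8 in all and at most 12, crops included, and the job is handed in when it is done.

```bash
mkdir -p pics; ls; python3 - <<'E'
from cell import *
import cv2,numpy as np
s=observe();print(s['clock'],s['position'],s['ee_rot'],s['width'])
for n in ("scene","top"):
    cv2.imwrite(f"pics/{n}0.png",get_image(n)[:,:,::-1]); p=camera_params(n);print(n,p)
E
```

```text
pics
0.0 [ 0.16581122 -0.60213955  0.25093343] [-3.11177084e+00 -4.20636736e-01  5.29454639e-04] 1.0042458572851711
scene {'intrinsics': array([[433.8428408 ,   0.        , 320.68122802],
       [  0.        , 433.8428408 , 244.82461992],
       [  0.        ,   0.        ,   1.        ]]), 'xyz': array([ 0.81378842, -0.19747991,  0.87649221]), 'orientation': array([-2.30568666, -1.34713323,  0.34952886])}
top {'intrinsics': array([[528.82424578,   0.        , 323.89736269],
       [  0.        , 528.82424578, 243.23607926],
       [  0.        ,   0.        ,   1.        ]]), 'xyz': array([ 0.34499513, -0.01237438,  0.96972944]), 'orientation': array([-2.13537306,  2.18737133, -0.0766019 ])}
```

View pics/top0.png

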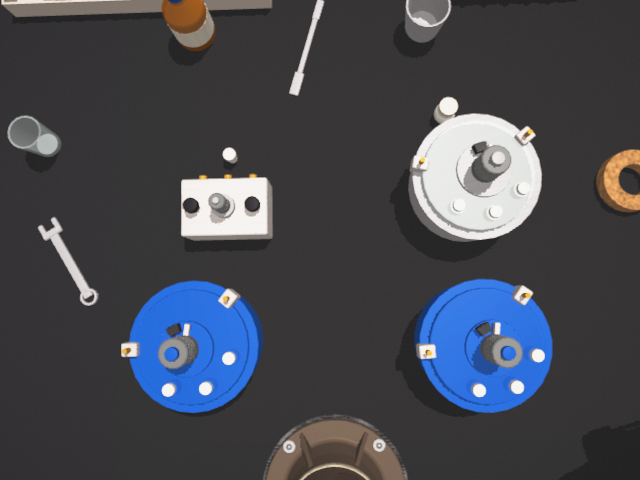

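View pics/scene0.png

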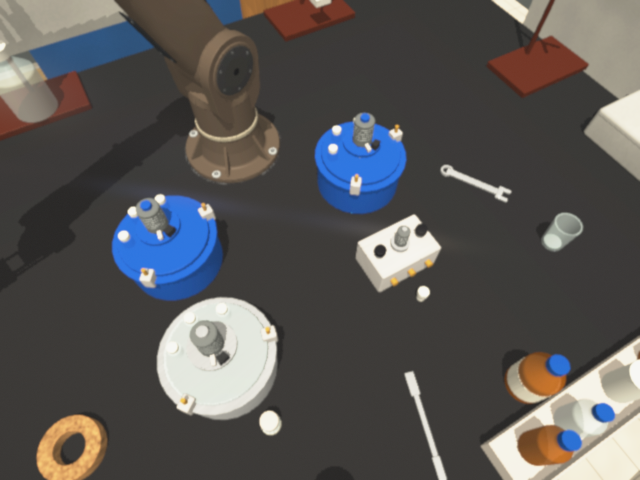

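Candidates, as pixels in top: steel vessel sleeve (493,160), blue vessels (175,350) and (505,350), and the small manifold sleeve (218,203). The bare steel one at (493,160) matches; in the scene view it's at (206,335). I'll check it in one close crop made from both views.

```bash
python3 - <<'E'
import cv2,numpy as np
a=cv2.imread('pics/top0.png')[115:215,420:545];b=cv2.imread('pics/scene0.png')[300:400,155:280]
r=lambda i:cv2.resize(i,None,fx=3.2,fy=3.2,interpolation=cv2.INTER_CUBIC)
cv2.imwrite('pics/c1.png',np.hstack([r(a),r(b)]))
E
```

```text
(no output)
```

View pics/c1.png

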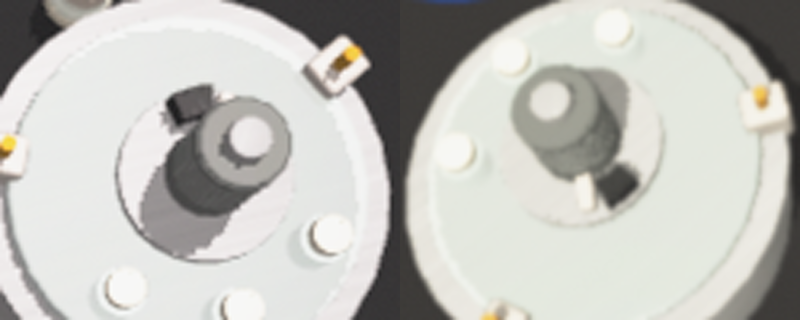

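```bash
cat > h.py <<'E'
import numpy as np
from cell import *
from scipy.spatial.transform import Rotation as R
def ray(n,px,p=None):
    p=p or camera_params(n); d=np.linalg.solve(p['intrinsics'],[*px,1.]); d=R.from_rotvec(p['orientation']).apply(d)
    return np.array(p['xyz']),d/np.linalg.norm(d)
def plane(n,px,z,p=None):
    o,d=ray(n,px,p); return o+d*(z-o[2])/d[2]
def tri(a,b):
    A=np.zeros((3,3));v=np.zeros(3)
    for o,d in(a,b):
        P=np.eye(3)-np.outer(d,d);A+=P;v+=P@o
    x=np.linalg.solve(A,v);return x,[np.linalg.norm(np.cross(x-o,d)) for o,d in(a,b)]
E
python3 - <<'E'
from h import *
print('shaft',tri(ray('top',(498.1,157.2)),ray('scene',(201.2,331.2))))
print('slv',tri(ray('top',(495.9,159.4)),ray('scene',(205.9,333.4))))
print('stop',tri(ray('top',(479.4,147.2)),ray('scene',(222.8,357.8))))
zs=tri(ray('top',(498.1,157.2)),ray('scene',(201.2,331.2)))[0][2]
print('nose',plane('scene',(212.2,359.4),zs-.069+.005))
p=camera_params('wrist');print(p)
s=observe();Rm=R.from_rotvec(s['ee_rot']).as_matrix();print(Rm.round(3),s['position'])
print('cam in tool',Rm.T@(np.array(p['xyz'])-s['position']), (Rm.T@R.from_rotvec(p['orientation']).as_matrix()).round(3))
E
```

```text
shaft (array([ 0.53407828, -0.24891176,  0.21924096]), [np.float64(0.0005946408638696941), np.float64(0.0005946408638697391)])
slv (array([ 0.5347513 , -0.24706925,  0.20668081]), [np.float64(0.001871635050997224), np.float64(0.0018716350509971908)])
stop (array([ 0.56710684, -0.24032162,  0.15537099]), [np.float64(3.958262067299803e-05), np.float64(3.9582620673005276e-05)])
nose [ 0.56087826 -0.25673394  0.15524096]
{'intrinsics': array([[381.48278063,   0.        , 321.19305773],
       [  0.        , 381.48278063, 241.20583869],
       [  0.        ,   0.        ,   1.        ]]), 'xyz': array([ 0.23869348, -0.58058488,  0.38359381]), 'orientation': array([ 2.30877924, -1.76029924, -0.2552678 ])}
[[ 0.964  0.265 -0.   ]
 [ 0.265 -0.964  0.001]
 [-0.    -0.001 -1.   ]] [ 0.16581263 -0.60218671  0.25102286]
cam in tool [ 0.07598184 -0.00165933 -0.13257948] [[-0.001 -0.959 -0.283]
 [ 1.    -0.001  0.   ]
 [-0.    -0.283  0.959]]
```

The crop shows a bare steel vessel: shaft end at top (498,157), stop at (479,147), nose at scene (212,359), just clockwise of the stop. That puts the axis near (0.534,-0.248), with the grip point at z about 0.19. Moving to hover.

```bash
python3 -m jog '[91.8,0.8,-0.44,-0.2,0,91.8,0.8,-0.44,-0.2,0,91.8,0.8,-0.44,-0.2,0,91.8,0.8,-0.44,-0.2,0,91.8,0.8,-0.44,-0.2,0,91.8,0.8,-0.44,-0.2,0,91.8,0.8,-0.44,-0.2,0,91.8,0.8,-0.44,0,0,91.8,0.8,-0.44,0,0,91.8,0.8,-0.44,0,0,91.8,0.8,-0.44,0,0,91.8,0.8,-0.44,0,0,91.8,0.8,-0.44,0,0,91.8,0.8,-0.44,0,0,91.8,0,0,0,0,91.8,0,0,0,0]' 50
python3 - <<'E'
from h import *
import cv2
s=observe();p=camera_params('wrist');cv2.imwrite('pics/w1.png',get_image('wrist')[:,:,::-1])
Rm=R.from_rotvec(s['ee_rot']).as_matrix();print(s['clock'],s['position'],s['joints'],Rm.round(3))
print('tool err',Rm.T@(np.array([.534,-.248,.196])-s['position'])/.04)
for P in([.534,-.248,.219],[.534,-.248,.21]):
    c=R.from_rotvec(p['orientation']).inv().apply(np.array(P)-p['xyz']);print((p['intrinsics']@c/c[2])[:2])
np.save('w1.npy',p,allow_pickle=True)
E
```

```text
clock: 1.43
position: [0.5449, -0.2284, 0.3017]
ee_rot: [-3.104, -0.408, 0.014]
force: [0.2, -0.6, 0.3]
width: 1.002
1.4333 [ 0.54485379 -0.2283878   0.30167859] [ 0.44167505  0.36168102 -0.18333523  1.56255404  0.06136713  1.23571326
 -1.06008035] [[ 0.966  0.259 -0.01 ]
 [ 0.259 -0.966  0.01 ]
 [-0.007 -0.012 -1.   ]]
tool err [-0.37004506  0.43475206  2.6397086 ]
[351.98472033 284.57324444]
[351.04598444 278.89102031]
```

View pics/w1.png

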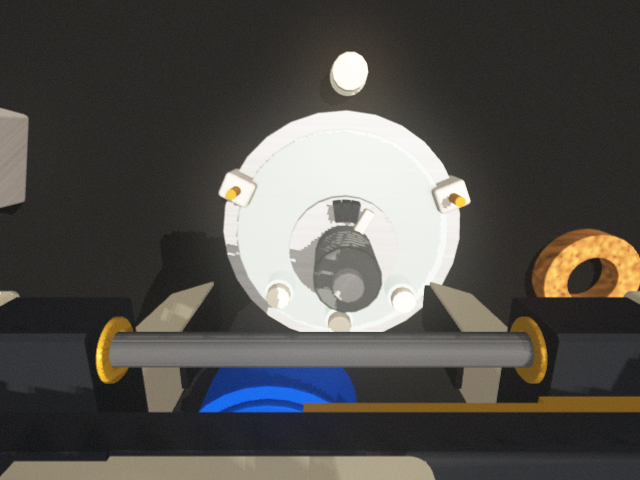

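The wrist view shows the shaft end at (348,286), predicted (352,285). That's a 2 mm correction, giving an axis of (0.5337,-0.2465). The nose at (366,220) is just clockwise of the black stop at (346,210). Centring and going most of the way down.

```bash
python3 -m jog '[91.8,-0.37,0.4,0,0,91.8,0,0,0,0,91.8,0,0,0.5,0,91.8,0,0,0.5,0,91.8,0,0,0.5,0,91.8,0,0,0.5,0,91.8,0,0,0.3,0,91.8,0,0,0,0,91.8,0,0,0,0]' 50
python3 - <<'E'
from h import *
s=observe();Rm=R.from_rotvec(s['ee_rot']).as_matrix();print(s['position'],s['force'])
print('tool err',Rm.T@(np.array([.5337,-.2465,.196])-s['position'])/.04)
E
```

```text
clock: 2.23
position: [0.5253, -0.258, 0.2063]
ee_rot: [-3.11, -0.384, 0.018]
force: [1.3, -0.3, -0.2]
width: 0.996
[ 0.52528437 -0.2579619   0.2063094 ] [ 1.29684543 -0.31824323 -0.16344261]
tool err [ 0.27638388 -0.22450525  0.25692494]
```

```bash
python3 -m jog '[91.8,0.28,-0.22,0,0,91.8,0,0,0,0,91.8,0,0,0,0,91.8,0,0,0.25,0,91.8,0,0,0,0,91.8,0,0,0,0]' 50
python3 - <<'E'
from h import *
s=observe();Rm=R.from_rotvec(s['ee_rot']).as_matrix();print(s['position'],s['force'],s['joints'])
print('tool err',Rm.T@(np.array([.5337,-.2465,.196])-s['position'])/.04)
E
```

```text
clock: 2.73
position: [0.5353, -0.2483, 0.1995]
ee_rot: [-3.114, -0.38, 0.01]
force: [0.4, -0.2, 0.2]
width: 1.0
[ 0.53529875 -0.24829814  0.19948785] [ 0.35946854 -0.24047448  0.1842811 ] [ 0.46524985  0.43894445 -0.1695007   1.70895403  0.08376632  1.00854248
 -1.06183102]
tool err [-0.02746245 -0.05281923  0.08762097]
```

```bash
python3 -m jog '[91.8,-0.03,-0.05,0.08,0,60,0,0,0,0,44,0,0,0,0,30,0,0,0,0,30,0,0,0,0,30,0,0,0,0,30,0,0,0,0,30,0,0,0,0,30,0,0,0,0]' 55
```

```text
clock: 3.48
position: [0.5333, -0.2476, 0.1963]
ee_rot: [-3.116, -0.379, 0.01]
force: [2.3, -6.3, -4.5]
width: 0.469
```

Gripped at 43 mm. Lifting 18 mm in small rows.

```bash
python3 -m jog '[30,0,0,-0.12,0,30,0,0,-0.12,0,30,0,0,-0.12,0,30,0,0,-0.12,0,30,0,0,0,0,30,0,0,0,0]' 60
```

```text
clock: 3.98
position: [0.5333, -0.2477, 0.2124]
ee_rot: [-3.114, -0.379, 0.014]
force: [4.7, -2.4, -14.1]
width: 0.475
```

Force −14 N is consistent with a lift of about 16 mm. Turning anticlockwise, which is negative about the tool's z.

```bash
python3 -m jog '[30,0,0,-0.06,0,30,0,0,-0.01,-0.5,30,0,0,-0.01,-0.8,30,0,0,-0.01,-0.8,30,0,0,-0.01,-0.8,30,0,0,-0.01,-0.8,30,0,0,0,0]' 60; python3 -c "
from cell import *;s=observe();print(s['ft_torque'],s['joints'][6])"
```

```text
clock: 4.57
position: [0.5333, -0.2477, 0.2116]
ee_rot: [-2.97, -0.997, 0.016]
force: [5.9, -2.2, -14.5]
width: 0.47
[-0.51363865 -1.27924465  0.07792698] -0.6943344413119318
```

```bash
python3 -m jog '[30,0,0,-0.08,0,30,0,0,-0.03,-0.8,30,0,0,-0.03,-0.8,30,0,0,-0.03,-0.8,30,0,0,-0.02,-0.8,30,0,0,-0.02,-0.8,30,0,0,-0.02,-0.8,30,0,0,-0.02,-0.8,30,0,0,-0.02,-0.8,30,0,0,-0.01,-0.4,30,0,0,0,0,30,0,0,0,0]' 60; python3 -c "
from h import *
import cv2
s=observe();print(s['ft_torque'],s['joints'][6],2*np.arctan2(-s['ee_rot'][1],-s['ee_rot'][0])-.2423)
a=get_image('scene')[280:400,140:300];b=get_image('top')[115:235,420:545]
r=lambda i:cv2.resize(i,None,fx=2.7,fy=2.7,interpolation=cv2.INTER_CUBIC)
cv2.imwrite('pics/t1.png',np.hstack([r(a),r(b)])[:,:,::-1])"
```

```text
clock: 5.57
position: [0.5333, -0.2477, 0.2136]
ee_rot: [-2.409, -1.99, 0.011]
force: [3.9, -0.7, -13.5]
width: 0.475
[-0.62785178 -1.72910816  0.06743021] -0.03411864600425889 1.1387272530898374
```

View pics/t1.png

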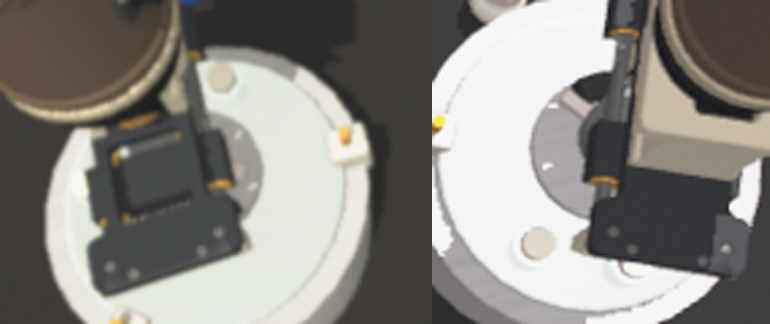

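The nose is now on the far side of the stop: crop (575,98), full top pixel about (473,151). Checking its angle before I release.

```bash
python3 -c "
from h import *
c=np.array([.5335,-.247])
n=plane('top',(473,151.3),.172)[:2]-c; s=np.array([.5671,-.2403])-c
for v in(n,s,np.array([.5609,-.2567])-c): print(v,np.linalg.norm(v),np.degrees(np.arctan2(v[1],v[0])))"
```

```text
[0.02296836 0.02141245] 0.031401249367645157 42.992137505109596
[0.0336 0.0067] 0.03426149442158069 11.277135809306154
[ 0.0274 -0.0097] 0.02906630351455098 -19.494706356920382
```

The nose is at 43° and the stop at 11°, so sleeve_turn is about 1.17. Releasing.

```bash
python3 -m jog '[91.8,0,0,0,0,91.8,0,0,0,0,91.8,0,0,0,0,91.8,0,0,0,0,91.8,0,0,0,0,91.8,0,0,0,0,91.8,0,0,0,0,91.8,0,0,-0.4,0,91.8,0,0,-0.8,0,91.8,0,0,-0.8,0,91.8,0,0,-0.8,0,91.8,0,0,-0.8,0,91.8,-0.8,0,0,0,91.8,-0.8,0,0,0,91.8,-0.8,0,0,0,91.8,-0.8,0,0,0,91.8,-0.8,0,0,0,91.8,0,0,0,0]'
python3 -c "
from h import *
import cv2
s=observe();print(s['position'],s['force'])
a=get_image('scene');b=get_image('top');cv2.imwrite('pics/s2.png',a[:,:,::-1]);cv2.imwrite('pics/t2.png',b[:,:,::-1])
r=lambda i:cv2.resize(i,None,fx=3.2,fy=3.2,interpolation=cv2.INTER_CUBIC)
cv2.imwrite('pics/f1.png',np.hstack([r(b[115:215,420:545]),r(a[300:400,155:280])])[:,:,::-1])"
```

```text
clock: 7.17
position: [0.5037, -0.4081, 0.3714]
ee_rot: [-2.412, -1.994, 0.011]
force: [-1.1, -1.1, -0.7]
width: 0.999
[ 0.50372548 -0.40806034  0.37136956] [-1.07255234 -1.09995328 -0.67368508]
```

View pics/f1.png

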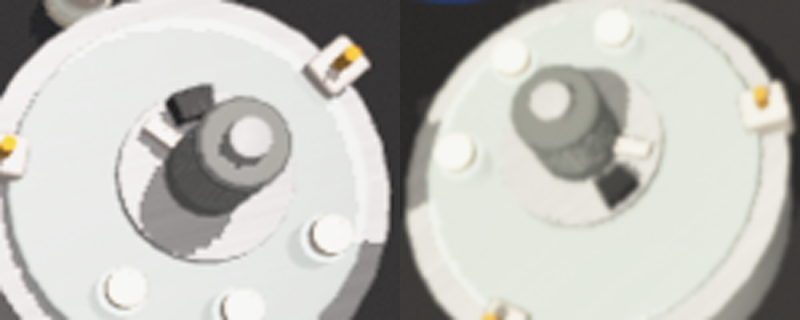

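```bash
python3 -c "
from h import *
import cv2
x,e=tri(ray('top',(470,156.9)),ray('scene',(227.5,346.2)));print('nose',x,e,np.degrees(np.arctan2(x[1]+.247,x[0]-.5335)))
a=cv2.imread('pics/top0.png').astype(int);b=cv2.imread('pics/t2.png').astype(int)
print('top-face diff',np.abs(a-b)[146:172,484:510].mean())
a=cv2.imread('pics/scene0.png').astype(int);b=cv2.imread('pics/s2.png').astype(int)
print('scene diff',np.abs(a-b)[321:345,192:218].mean())
sign_off()"
```

```text
nose [ 0.55240447 -0.22555701  0.15389619] [np.float64(0.00023459350421353196), np.float64(0.0002345935042135342)] 48.60009575804609
top-face diff 1.3964497041420119
scene diff 0.7414529914529915
the job is handed in; nothing more can be done
```

I lifted the bare steel vessel's sleeve about 16–17 mm and turned it about 65° anticlockwise, so the nose went over the stop. Then I opened the gripper to let it spring down, moved clear and handed the job in. The clock stood at about 7.3 s of the 32 s allowed.

**Final checks:**
- **Nose position:** it sits beyond the stop at about 49°, with the stop at about 11°. Its height is 0.154 m, matching the fully-down level (stop about 0.155 m).
- **Sleeve height:** the top face is nearly unchanged from the starting pictures in both views (mean difference about 1 grey level), so it is fully down.
- **Robot:** the gripper is open and clear, touching nothing. The force reading is about 1–2 N, close to the noise.

**Disagreement:** the nose angle read 43° while lifted and 49° once down, and the tool's own turn was 65°. These estimates differ by a few degrees, but all place sleeve_turn at roughly 1.15–1.3, beyond the 1.05 needed.

I did not touch the manifold sleeve or the blue vessels.

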